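Ready the slice over the frying pan

ROBOT

A 7-joint arm with a two-finger parallel gripper is mounted at the origin on the work surface. World frame = base frame: x ahead of the robot, y to its left, z up, the work surface at z = 0. Lengths are in m, angles in degrees, forces in N, time in s.
With the tool pointing down it reaches from about 0.425 to 0.875 m from the base axis. Payload 4.7 kg.
Tool frame: the origin (TCP) lies midway between the tips of the shut fingers; the grasp point (between the pads) lies 19 mm behind it; z points along the fingers, x is the direction in which the jaws open and shut, and the axes are right-handed (so a half turn about z gives the same grasp; the last joint's range is limited). The gripper opens to 87 mm and grips with 3 to 60 N. Pads are 19 mm wide; open, the fingers measure 117 mm over their backs; the gripper's body (75 mm by 190 mm) begins 51 mm behind the grasp point.
Start: joints at [69.391, 18.392, -4.016, 83.108, 1.295, 78.541, -3.26], TCP at [0.237, -0.605, 0.223] pointing down, gripper open.
Joint ranges: [-163.93, 163.93], [-17.29, 119.83], [-79.2, 71.16], [3.27, 140.29], [-89.18, 269.18], [5.43, 117.66], [-154.24, 154.24]. Speed limits (degrees/s): [147.25, 147.25, 180, 180, 180, 180, 180].

INTERFACE

Orientations are given as [roll, pitch, yaw] about the fixed x, y, z axes, in that order (R = Rz(yaw) Ry(pitch) Rx(roll)).
In Python, from bench import arm gives the robot as it stands. The module is installed in compiled form; this text tells all that it offers.
- The arm moves only by the tool jog_arm, never from a script. Its argument "rows" is a list of rows, each an object of numbers: "dx", "dy", "dz": the shift along the tool's x, y, z in m; "wx", "wy", "wz": the turn, a rotation vector about the tool's x, y, z in degrees; "grip": the closure, from 0 (fully open) to 1 (shut). A call has 1 to 20 rows; each row is the pose to reach, as a shift and turn from the pose commanded when the call began, along the tool's axes at that moment; what a row does not reach only later rows make up. A row lasts 1/8 s, in which the tool goes at most 62.5 mm and 10.7 degrees, less where a joint would pass 70% of its speed; a pose out of reach is approached as far as the arm can. A call with a gripper value outside its range is refused whole. The fingers move at their own pace and stop on an object; the grip force is fixed at half the most. Time passes only in rows, so rows that repeat a pose let the fingers close. It gives the time, the measured TCP pose, the force and the opening at its end, in the units of the state.
- arm.sense(): the state, without advancing time (a new reading comes with each control period).
- arm.grab_frame(name): name is "scene" or "top"; returns a dict with "pixels" (400x640x3 uint8, red, green, blue), "fx", "fy", "cx", "cy" (pixels), "rvec" (rotation vector, rad) and "tvec" (3), from world to camera coordinates, as OpenCV has them. Camera axes: x right, y down, z forward; pixel columns grow to the right and rows downward; lengths in m; the calibration is good to about 2 mm. A picture is of the moment at which its call begins. There is no depth.
- arm.job_done(): hands the job in, once; it reports no verdict.
Trained networks look in a picture, given as the dict that the camera call returned (one of the last four; its "shot" number tells which), for a name from the list of things; names that differ only in an ending like _2 or _b are one class to them, and where a whole thing is asked for, a point or a joint stands for the part that bears it (a point fixed in the world has none). Each returns a list of dicts, best first, with "conf" (0 to 1); they miss things now and then, are a little off and sometimes report something else, mostly with a low value. They report only what shows in the picture. A call takes as long as a camera call. They do not tell look-alikes from the thing itself.
- arm.cut_out(picture, thing): "mask" (400x640 bool, what is visible of it) and "pixel" ([row, column] in pixels, amid what is visible of it).
- arm.spot_point(picture, thing): "pixel" ([row, column] in pixels: a listed point, or the origin of a listed thing).
The state is a dict: "t": time; "joint_positions": joint angles; "qd": joint speeds; "tau": joint torques, N m; "position": TCP position; "tool_rot": TCP orientation; "wrist_force": force on the tool from outside, world axes, zero at the start; "torque": the same for the moment, N m; "opening": finger opening in m.
Only numpy, scipy, OpenCV 4.12 (cv2) and the standard library are available. Lean on these libraries where they do the work, as an engineer would, in place of code of your own. Each camera call takes 0.05 s, during which the arm holds its last target.

TASK

Draw the slotted slice (the utensil with the wide rectangular blade) out of the slanted utensil holder, turn it so that its blade is level with the same face up, and hold it about a hand's breadth above the rim of the frying pan, blade over the middle of the pan, ready to turn the potato cakes. Finish while still holding it there: the program ends with the slice in the gripper, still and touching nothing else. Leave the fork and spoon in the holder, and do not shift the pan or the salt pot.

Things in the scene. Friction and masses are not known exactly. Their poses are not given: they have to be found in the camera images.
- slice: Slotted slice in any of the holder's bays, blade down, handle sloping up at 40 degrees towards the robot. Origin: centre of its black handle (105 long, 20 wide, 16 thick), free in the air, to be pinched across its width from above. x runs from handle to blade, y across, z square to the blade's upper face (straight up when level). About 0.13 kg, balance point at x = 85 mm
- slice_blade (a point): Middle of the slice's steel blade (90 long, 70 wide, 4 thick), 150 mm along x from the handle's centre, in line with it; a neck 12 wide joins them. Blade end at x = 195 mm, handle end at x = -53 mm. Axes as slice
- holder: Fixed wooden holder, 275 wide (y), 150 deep, 115 high; origin under its middle, z up. A board slopes up at 40 degrees towards its -x, with three bays 90 mm apart in y (85 clear), the middle one at y = 0. A cover 18 mm above the board lies over the lowest 40 mm of the bays, so draw a utensil along its own length (its -x, up and back): past the cover after 50 mm, past the 18 mm high dividers after 110 mm
- spoon: Serving spoon, round bowl 60 mm across, in another bay of the holder, sloping like the slice. Origin: centre of its black handle (105 x 20 x 16); x from handle to head, z its upper face. To be left in place
- fork: Two-pronged meat fork, 34 mm wide, in another bay of the holder, sloping like the slice. Origin: centre of its black handle (105 x 20 x 16); x from handle to head, z its upper face. To be left in place
- hob: Fixed portable cooking plate, 280 x 280 x 40 mm high, black top; origin on the worktop under its middle
- pan: Loose frying pan (1.3 kg), dark steel, 240 mm across the rim, 45 high, on the hob plate; origin under its middle, z up. Its black handle runs along its +x to 280 mm from the middle, top 64 mm above the pan's underside. Three brown potato cakes are fixed in it
- pan_rim (a point): Middle of the pan's mouth, at rim height (85 mm above the worktop), z up
- pot: Small white lidded ceramic salt pot, 66 mm across, 56 high with its knob, standing loose on the worktop on the robot's side of the holder and pan; origin under its middle
Mind the look-alikes: they are no part of the job. Of the things that look like the pot, take the one that is farthest to the robot's left at the start. Leave any pink look-alike of the spoon alone.

How it is judged:
By the outcome, as a careful person would: the job done as asked, in the order asked, and still so for the second after the job is handed in, while the arm keeps its last pose, push and grip.
It also fails if it takes over 40 s, if anything falls off the work surface, if the arm or the gripper's body presses on something with over 40 N, if the wrist force passes 120 N, or if a joint passes its speed limit or range.

## Working session

There is one attempt and no reset: what is moved stays moved. The work goes in short steps, Python scripts to look and compute and a tool call to move; the robot and the scene stay as the last step left them, time stands still between calls to the robot, and variables do not carry over. Pictures are saved under pics/ and viewed, and the job is handed in when it is done.

Besides the shell and the picture viewer there is one more tool, called after "Request:" as name(argument=value, ...), one argument or row to a line, values as JSON. jog_arm: Moves the arm, as the interface text tells. Its arguments: {"type":"object","properties":{"rows":{"type":"array"}},"required":["rows"]}

```bash
mkdir -p pics; cat > h.py <<'E'
import numpy as np, cv2, pickle
from scipy.spatial.transform import Rotation as R
from bench import arm
def shot(name,tag):
    p=arm.grab_frame(name)
    cv2.imwrite(f'pics/{tag}.png',cv2.cvtColor(p['pixels'],cv2.COLOR_RGB2BGR))
    pickle.dump(p,open(f'{tag}.pkl','wb'))
    return p
def load(tag): return pickle.load(open(f'{tag}.pkl','rb'))
def K(p): return np.array([[p['fx'],0,p['cx']],[0,p['fy'],p['cy']],[0,0,1.]])
def ray(p,px):
    Rm=cv2.Rodrigues(np.array(p['rvec'],float))[0]; t=np.array(p['tvec'],float).reshape(3)
    o=-Rm.T@t; d=Rm.T@np.array([(px[1]-p['cx'])/p['fx'],(px[0]-p['cy'])/p['fy'],1]); return o,d/np.linalg.norm(d)
def atz(p,px,z):
    o,d=ray(p,px); return o+d*(z-o[2])/d[2]
def tri(p,a,q,b):
    o1,d1=ray(p,a);o2,d2=ray(q,b)
    s=np.linalg.lstsq(np.c_[d1,-d2],o2-o1,rcond=None)[0]
    u,v=o1+s[0]*d1,o2+s[1]*d2
    return (u+v)/2,np.linalg.norm(u-v)
def proj(p,X):
    return cv2.projectPoints(np.array(X,float).reshape(-1,1,3),np.array(p['rvec'],float),np.array(p['tvec'],float),K(p),None)[0].reshape(-1,2)[:,::-1]
E
python3 - <<'E'
from h import *
print(arm.sense())
for n in('scene','top'):
    p=shot(n,n+'0')
    print(n,ray(p,(200,320)))
    for th in['slice','slice_blade','spoon','fork','holder','pan','pan_rim','pot','hob']:
        print(th,[(np.round(r['pixel'],1).tolist(),round(r['conf'],2)) for r in arm.spot_point(p,th)],[(np.round(r['pixel'],1).tolist(),round(r['conf'],2)) for r in arm.cut_out(p,th)])
E
```

```text
{'t': 0.0, 'joint_positions': array([69.38959261, 18.43955151, -4.01320773, 83.17465396,  1.29547426,
       78.5387939 , -3.25995947]), 'qd': array([-4.55520591e-02, -1.75869694e-02,  2.18586632e-02, -5.51206854e-06,
       -5.97701126e-02,  1.92882912e-03,  1.59407829e-03]), 'tau': array([ 2.25634285e-04, -4.91286242e+01, -4.03945176e-01, -3.12527883e+01,
       -6.40417007e-02,  4.37301700e-02,  1.43210900e-04]), 'position': array([ 0.23709277, -0.60463734,  0.22145778]), 'tool_rot': array([ 1.79993171e+02,  1.07743335e-01, -6.85819248e+01]), 'wrist_force': array([-0.4341382,  0.1662513, -0.6432096]), 'torque': array([ 0.02008029, -0.02188826,  0.01497545]), 'opening': 0.08719805038979848}
scene (array([ 1.09259511, -0.60332451,  0.58654779]), array([-0.57925079,  0.6236323 , -0.52492978]))
slice [([238.3, 219.4], 0.63)] [([289.0, 238.7], 0.79)]
slice_blade [([312.7, 258.7], 0.62)] [([290.7, 241.2], 0.86)]
spoon [([220.6, 256.0], 0.94), ([282.6, 181.0], 0.65)] [([239.3, 265.5], 0.93), ([268.2, 167.6], 0.84)]
fork [([203.4, 293.4], 0.63)] [([214.3, 298.7], 0.77)]
holder [([301.5, 2
[... 426 characters left out ...]
, array([ 0.08046769,  0.01177401, -0.99668768]))
slice [([199.1, 440.4], 0.76)] [([166.8, 436.0], 0.59)]
slice_blade [([153.6, 427.9], 0.81)] [([163.8, 435.3], 0.77), ([191.1, 258.6], 0.63)]
spoon [([234.8, 443.5], 0.93), ([198.1, 401.8], 0.56)] [([282.5, 439.3], 0.98), ([185.7, 397.9], 0.58)]
fork [([199.5, 366.9], 0.64), ([198.3, 438.3], 0.55)] [([191.8, 364.5], 0.96)]
holder [([169.3, 387.6], 0.88)] [([165.4, 388.9], 0.77), ([169.0, 434.8], 0.52)]
pan [([155.0, 235.7], 0.91)] [([149.6, 231.3], 0.77)]
pan_rim [([156.5, 232.2], 0.71)] [([153.8, 234.2], 0.71)]
pot [([242.3, 314.4], 0.84), ([250.6, 365.7], 0.69)] [([252.1, 367.0], 0.81), ([241.1, 317.0], 0.7)]
hob [] [([190.5, 259.4], 0.62)]
```

View pics/scene0.png

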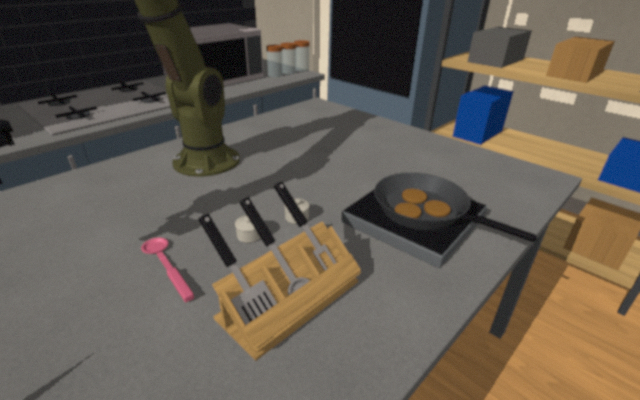

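View pics/top0.png

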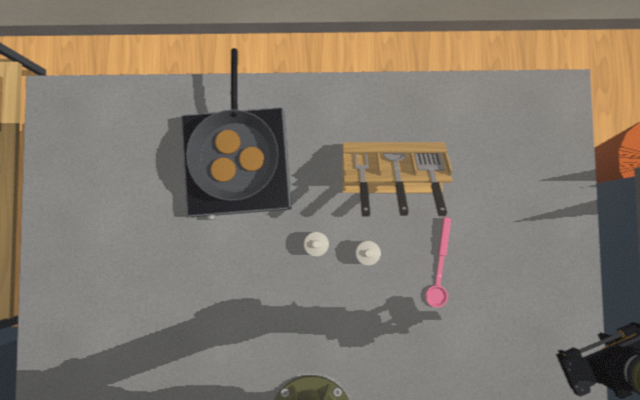

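The slice is in the right-hand bay: its handle is near (205,440) in the top view and (240,218) in the scene view. The pan is at the left, around (155,233). Two white pots stand at (244,316) and (253,368), and the pink spoon lies at (260,440). I'll enlarge the views for exact points.

```bash
python3 - <<'E'
from h import *
a=cv2.imread('pics/scene0.png')[200:350,180:370]; b=cv2.imread('pics/top0.png')[130:230,330:470]
cv2.imwrite('pics/c1.png',cv2.resize(a,None,fx=4,fy=4,interpolation=cv2.INTER_CUBIC))
cv2.imwrite('pics/c2.png',cv2.resize(b,None,fx=5.5,fy=5.5,interpolation=cv2.INTER_CUBIC))
p,q=load('scene0'),load('top0')
for n,x,y in[('slice',(238.3,219.4),(199.1,440.4)),('blade',(312.7,258.7),(153.6,427.9)),('holder',(301.5,289.3),(169.3,387.6)),('rim',(194.9,423.7),(156.5,232.2)),('pan',(208.3,417.9),(155,235.7)),('potR',(237,249.4),(250.6,365.7)),('potL',(219.3,294.2),(242.3,314.4)),('fork',(203.4,293.4),(199.5,366.9)),('spoon',(220.6,256),(198.1,401.8))]:
    print(n,tri(p,x,q,y))
E
```

```text
slice (array([ 0.57458341, -0.31920419,  0.15414894]), np.float64(0.008122974129522497))
blade (array([ 0.69822655, -0.32295788,  0.05851175]), np.float64(0.011249078781172168))
holder (array([ 0.66766046, -0.22443104, -0.00983217]), np.float64(0.010499203119657144))
rim (array([0.70043127, 0.20094693, 0.07954622]), np.float64(0.010717908620780547))
pan (array([0.70375332, 0.19389627, 0.04475884]), np.float64(0.006230572095860523))
potR (array([ 0.44281684, -0.15604383, -0.00111723]), np.float64(0.004816215364591494))
potL (array([ 0.46429655, -0.01746865, -0.00414147]), np.float64(0.013100178270207229))
fork (array([ 0.57780402, -0.14044371,  0.15131381]), np.float64(0.012537913641071291))
spoon (array([ 0.57583537, -0.23027189,  0.15026925]), np.float64(0.0007592737412302433))
```

View pics/c1.png

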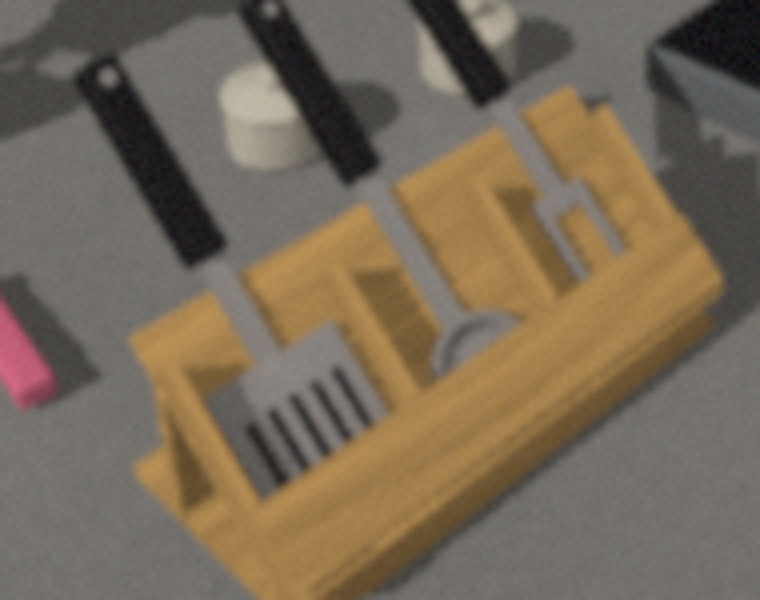

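View pics/c2.png

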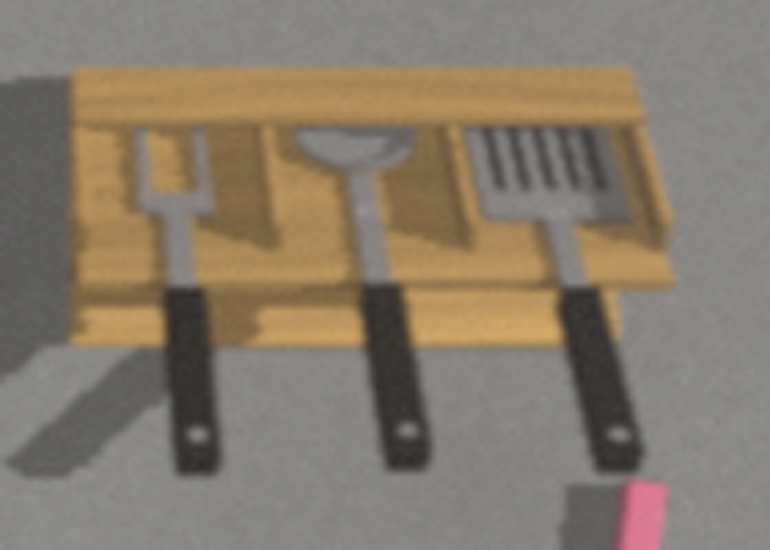

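```bash
cat > fit.py <<'E'
from h import *
from scipy.optimize import least_squares
p,q=load('scene0'),load('top0')
S=lambda u,v:(200+(v+.5)/4-.5,180+(u+.5)/4-.5)
T=lambda u,v:(130+(v+.5)/5.5-.5,330+(u+.5)/5.5-.5)
def pts(h): return np.array([[h,0,.008],[.0525,0,.008],[.105,.035,.002],[.105,-.035,.002]])
obsS=np.array([S(108,76),S(210,245),S(335,325),S(205,395)])
obsT=np.array([T(619,435),T(582,290),T(483,220),T(632,222)])
def pose(v): return R.from_euler('xyz',[0,v[5],v[3]],degrees=True)
def f(v):
    X=pose(v).apply(pts(v[4]))+v[:3]
    return np.r_[(proj(p,X)-obsS).ravel(),(proj(q,X)-obsT).ravel(),(v[5]-40)*1]
r=least_squares(f,[.575,-.32,.15,0,-.045,40],x_scale=[.01,.01,.01,1,.01,1],loss='soft_l1')
print(r.x.round(4)); print(r.fun[:-1].reshape(-1,2).round(1))
print('blade',pose(r.x).apply([.15,0,0])+r.x[:3])
E
python3 fit.py
python3 - <<'E'
from h import *
p,q=load('scene0'),load('top0')
# holder top-view edges: cover front upper edge unknown; pan rim circle fit, potL base check
for tag,n in((p,'scene'),(q,'top')):pass
import cv2
cv2.imwrite('pics/c3.png',cv2.resize(cv2.imread('pics/top0.png')[90:225,170:300],None,fx=4.4,fy=4.4,interpolation=cv2.INTER_CUBIC))
E
```

```text
[ 0.5727 -0.3185  0.1507 -0.7145 -0.041  40.0475]
[[ 0.1  0.3]
 [ 1.5  0.9]
 [-2.2 -1.1]
 [-0.  -0.2]
 [ 0.3 -0. ]
 [-0.4 -0.3]
 [ 0.1  0.3]
 [-0.2  0.2]]
blade [ 0.68756274 -0.31995659  0.05415425]
```

View pics/c3.png

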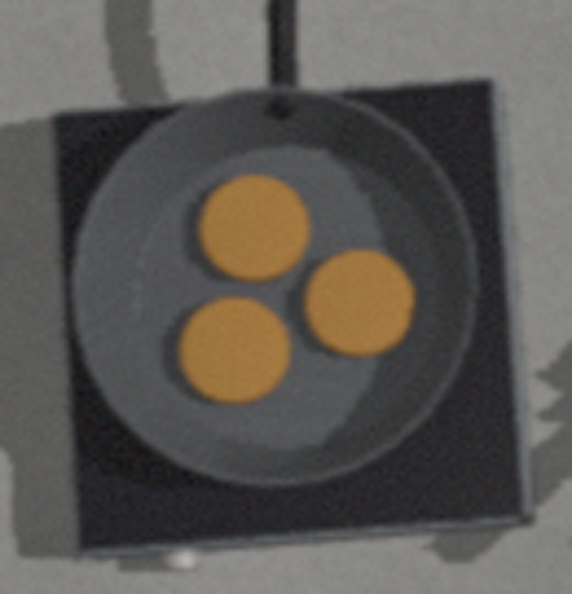

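```bash
cat >> h.py <<'E'
def rot(xdir,zdir):
    z=np.array(zdir,float);z/=np.linalg.norm(z);x=np.array(xdir,float);x-=z*(x@z);x/=np.linalg.norm(x)
    return R.from_matrix(np.c_[x,np.cross(z,x),z])
def cur():
    s=arm.sense(); return np.array(s['position']),R.from_euler('xyz',s['tool_rot'],degrees=True),s
def rel(tp,tr):
    c,r,s=cur(); print('d',r.inv().apply(tp-c).round(4),'w',(r.inv()*tr).as_rotvec(degrees=True).round(2),'t',round(s['t'],2),'q',s['joint_positions'].round(1))
SL=np.array([.5727,-.3185,.1507]); SR=R.from_euler('xyz',[0,40,-.7],degrees=True)
def grasp(L,gx=.02,back=0.):
    # lean L deg from vertical
    a=R.from_euler('xyz',[0,0,-.7],degrees=True)
    z=a.apply([-np.sin(np.radians(L)),0,-np.cos(np.radians(L))]); x=a.apply([0,-1,0])
    g=SL+SR.apply([gx,0,0]); return g+z*(.019-back),rot(x,z)
E
python3 - <<'E'
from h import *
for L in(0,20,40):
    t=grasp(L,back=.09); print(L,t[0].round(3)); rel(*t)
q=load('top0'); print('pan',atz(q,(155.3,232.5),.085), atz(q,(155.3,232.5-45.7),.085)-atz(q,(155.3,232.5+45.7),.085))
E
```

```text
0 [ 0.588 -0.319  0.209]
d [-0.1386 -0.4311  0.0137] w [ 0.000e+00 -1.000e-02  2.212e+01] t 1.9 q [69.4 18.4 -4.  83.1  1.3 78.5 -3.3]
20 [ 0.612 -0.319  0.205]
d [-0.1295 -0.4536  0.018 ] w [-19.75  -3.87  21.89] t 1.9 q [69.4 18.4 -4.  83.1  1.3 78.5 -3.3]
40 [ 0.634 -0.319  0.192]
d [-0.1214 -0.4733  0.0303] w [-39.49  -7.72  21.21] t 1.9 q [69.4 18.4 -4.  83.1  1.3 78.5 -3.3]
pan [0.6980441  0.19574673 0.085     ] [0.00269912 0.23756814 0.        ]
```

Request:
jog_arm(
  rows=[
    {"dx": -0.01, "dy": -0.04, "dz": -0.05, "wx": -2, "wy": 0, "wz": 2},
    {"dx": -0.025, "dy": -0.09, "dz": -0.07, "wx": -5, "wy": -1, "wz": 6},
    {"dx": -0.04, "dy": -0.14, "dz": -0.07, "wx": -8, "wy": -1.5, "wz": 9},
    {"dx": -0.055, "dy": -0.19, "dz": -0.07, "wx": -11, "wy": -2, "wz": 12},
    {"dx": -0.07, "dy": -0.24, "dz": -0.07, "wx": -14, "wy": -3, "wz": 15},
    {"dx": -0.085, "dy": -0.29, "dz": -0.07, "wx": -17, "wy": -3.5, "wz": 18},
    {"dx": -0.1, "dy": -0.34, "dz": -0.07, "wx": -19.75, "wy": -3.9, "wz": 21.9},
    {"dx": -0.115, "dy": -0.39, "dz": -0.06, "wx": -19.75, "wy": -3.9, "wz": 21.9},
    {"dx": -0.125, "dy": -0.43, "dz": -0.04, "wx": -19.75, "wy": -3.9, "wz": 21.9},
    {"dx": -0.1295, "dy": -0.4536, "dz": -0.02, "wx": -19.75, "wy": -3.9, "wz": 21.9},
    {"dx": -0.1295, "dy": -0.4536, "dz": -0.01, "wx": -19.75, "wy": -3.9, "wz": 21.9},
    {"dx": -0.1295, "dy": -0.4536, "dz": 0, "wx": -19.75, "wy": -3.9, "wz": 21.9},
    {"dx": -0.1295, "dy": -0.4536, "dz": 0, "wx": -19.75, "wy": -3.9, "wz": 21.9},
  ],
)

```text
$.rows[0]: bad value
```

Request:
jog_arm(
  rows=[
    {"dx": -0.01, "dy": -0.04, "dz": -0.05, "wx": -2, "wy": 0, "wz": 2, "grip": 0},
    {"dx": -0.025, "dy": -0.09, "dz": -0.07, "wx": -5, "wy": -1, "wz": 6, "grip": 0},
    {"dx": -0.04, "dy": -0.14, "dz": -0.07, "wx": -8, "wy": -1.5, "wz": 9, "grip": 0},
    {"dx": -0.055, "dy": -0.19, "dz": -0.07, "wx": -11, "wy": -2, "wz": 12, "grip": 0},
    {"dx": -0.07, "dy": -0.24, "dz": -0.07, "wx": -14, "wy": -3, "wz": 15, "grip": 0},
    {"dx": -0.085, "dy": -0.29, "dz": -0.07, "wx": -17, "wy": -3.5, "wz": 18, "grip": 0},
    {"dx": -0.1, "dy": -0.34, "dz": -0.07, "wx": -19.75, "wy": -3.9, "wz": 21.9, "grip": 0},
    {"dx": -0.115, "dy": -0.39, "dz": -0.06, "wx": -19.75, "wy": -3.9, "wz": 21.9, "grip": 0},
    {"dx": -0.125, "dy": -0.43, "dz": -0.04, "wx": -19.75, "wy": -3.9, "wz": 21.9, "grip": 0},
    {"dx": -0.13, "dy": -0.454, "dz": -0.02, "wx": -19.75, "wy": -3.9, "wz": 21.9, "grip": 0},
    {"dx": -0.13, "dy": -0.454, "dz": -0.01, "wx": -19.75, "wy": -3.9, "wz": 21.9, "grip": 0},
    {"dx": -0.13, "dy": -0.454, "dz": 0, "wx": -19.75, "wy": -3.9, "wz": 21.9, "grip": 0},
    {"dx": -0.13, "dy": -0.454, "dz": 0, "wx": -19.75, "wy": -3.9, "wz": 21.9, "grip": 0},
  ],
)

```text
t: 3.52
position: [0.6108, -0.3204, 0.2225]
tool_rot: [159.9, -0.0, -90.9]
wrist_force: [-0.1, -0.1, -0.2]
opening: 0.0871
```

```bash
python3 - <<'E'
from h import *
p=shot('scene','s1')
a=p['pixels'][120:350,150:400]
cv2.imwrite('pics/s1c.png',cv2.cvtColor(cv2.resize(a,None,fx=2.6,fy=2.6,interpolation=cv2.INTER_CUBIC),cv2.COLOR_RGB2BGR))
for L in(20,30): rel(*grasp(L))
rel(*grasp(20,gx=.02,back=.04))
E
```

```text
d [-0.0012 -0.0074  0.1072] w [ 0.01  0.02 -0.18] t 3.58 q [ 27.5  39.3 -11.1  55.8  13.1 104.5 -72. ]
d [-0.0012 -0.0041  0.1069] w [-9.99  0.04 -0.18] t 3.58 q [ 27.5  39.3 -11.1  55.8  13.1 104.5 -72. ]
d [-0.0012 -0.0074  0.0672] w [ 0.01  0.02 -0.18] t 3.58 q [ 27.5  39.3 -11.1  55.8  13.1 104.5 -72. ]
```

View pics/s1c.png

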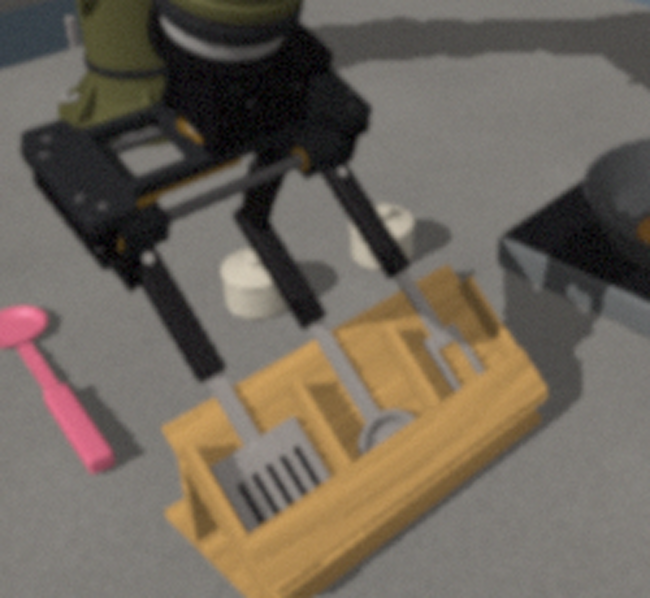

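The gripper is above the slice's handle. The left finger is hidden behind the housing, and the jaws line up across the handle. I'll descend to the grasp and close.

Request:
jog_arm(
  rows=[
    {"dx": -0.001, "dy": -0.007, "dz": 0.02, "wx": 0, "wy": 0, "wz": 0, "grip": 0},
    {"dx": -0.001, "dy": -0.007, "dz": 0.045, "wx": 0, "wy": 0, "wz": 0, "grip": 0},
    {"dx": -0.001, "dy": -0.007, "dz": 0.07, "wx": 0, "wy": 0, "wz": 0, "grip": 0},
    {"dx": -0.001, "dy": -0.007, "dz": 0.09, "wx": 0, "wy": 0, "wz": 0, "grip": 0},
    {"dx": -0.001, "dy": -0.007, "dz": 0.1, "wx": 0, "wy": 0, "wz": 0, "grip": 0},
    {"dx": -0.001, "dy": -0.007, "dz": 0.107, "wx": 0, "wy": 0, "wz": 0, "grip": 0},
    {"dx": -0.001, "dy": -0.007, "dz": 0.107, "wx": 0, "wy": 0, "wz": 0, "grip": 0},
    {"dx": -0.001, "dy": -0.007, "dz": 0.107, "wx": 0, "wy": 0, "wz": 0, "grip": 0},
  ],
)

```text
t: 4.58
position: [0.5831, -0.317, 0.1204]
tool_rot: [160.1, 0.0, -90.7]
wrist_force: [-0.7, 0.9, 0.1]
opening: 0.0869
```

```bash
python3 - <<'E'
from h import *
p=shot('scene','s2');q=shot('top','t2')
f=lambda im,r,c,w,h,s:cv2.resize(im[r:r+h,c:c+w],None,fx=s,fy=s,interpolation=cv2.INTER_CUBIC)
a=f(p['pixels'],170,160,200,160,2);b=f(q['pixels'],110,340,200,160,2)
cv2.imwrite('pics/s2c.png',cv2.cvtColor(np.hstack([a,b]),cv2.COLOR_RGB2BGR))
rel(*grasp(20)); print(cur()[2]['wrist_force'])
E
```

```text
d [0.0017 0.0013 0.0007] w [-0.06  0.01  0.  ] t 4.67 q [ 29.2  38.4 -11.3  69.1  13.2  92.3 -73.3]
[-0.12462758 -0.14172521  0.29606758]
```

View pics/s2c.png

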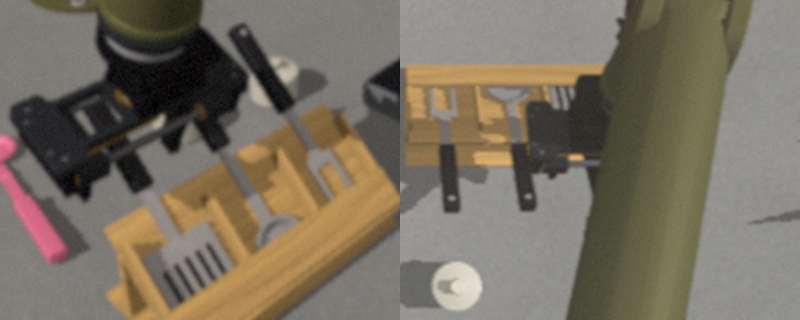

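The fingers straddle the slice's handle. The housing hangs over the spoon's handle with no contact, and the wrist force is about 0. I'll close the gripper.

Request:
jog_arm(
  rows=[
    {"dx": 0.0015, "dy": 0, "dz": 0, "wx": 0, "wy": 0, "wz": 0, "grip": 0.4},
    {"dx": 0.0015, "dy": 0, "dz": 0, "wx": 0, "wy": 0, "wz": 0, "grip": 1},
    {"dx": 0.0015, "dy": 0, "dz": 0, "wx": 0, "wy": 0, "wz": 0, "grip": 1},
    {"dx": 0.0015, "dy": 0, "dz": 0, "wx": 0, "wy": 0, "wz": 0, "grip": 1},
    {"dx": 0.0015, "dy": 0, "dz": 0, "wx": 0, "wy": 0, "wz": 0, "grip": 1},
    {"dx": 0.0015, "dy": 0, "dz": 0, "wx": 0, "wy": 0, "wz": 0, "grip": 1},
    {"dx": 0.0015, "dy": 0, "dz": 0, "wx": 0, "wy": 0, "wz": 0, "grip": 1},
    {"dx": 0.0015, "dy": 0, "dz": 0, "wx": 0, "wy": 0, "wz": 0, "grip": 1},
  ],
)

```text
t: 5.68
position: [0.5824, -0.3186, 0.1196]
tool_rot: [160.0, 0.0, -90.7]
wrist_force: [0.1, -0.7, 0.0]
opening: 0.0198
```

```bash
python3 - <<'E'
from h import *
c,r,s=cur(); print(s['wrist_force'],s['torque'],s['opening'])
for d in(.06,.12): 
    v=SR.apply([-d,0,0]); rel(c+v,r)
E
```

```text
[ 0.09331839 -0.70342004  0.0060624 ] [-0.06713486 -0.34149326 -0.00274987] 0.019759267916873498
d [ 0.      0.0564 -0.0205] w [0. 0. 0.] t 5.67 q [ 29.3  38.4 -11.3  69.1  13.2  92.3 -73.2]
d [ 0.      0.1128 -0.041 ] w [0. 0. 0.] t 5.67 q [ 29.3  38.4 -11.3  69.1  13.2  92.3 -73.2]
```

Request:
jog_arm(
  rows=[
    {"dx": 0, "dy": 0.005, "dz": -0.002, "wx": 0, "wy": 0, "wz": 0, "grip": 1},
    {"dx": 0, "dy": 0.014, "dz": -0.005, "wx": 0, "wy": 0, "wz": 0, "grip": 1},
    {"dx": 0, "dy": 0.024, "dz": -0.0087, "wx": 0, "wy": 0, "wz": 0, "grip": 1},
    {"dx": 0, "dy": 0.034, "dz": -0.0124, "wx": 0, "wy": 0, "wz": 0, "grip": 1},
    {"dx": 0, "dy": 0.044, "dz": -0.016, "wx": 0, "wy": 0, "wz": 0, "grip": 1},
    {"dx": 0, "dy": 0.054, "dz": -0.0197, "wx": 0, "wy": 0, "wz": 0, "grip": 1},
    {"dx": 0, "dy": 0.064, "dz": -0.0233, "wx": 0, "wy": 0, "wz": 0, "grip": 1},
    {"dx": 0, "dy": 0.074, "dz": -0.027, "wx": 0, "wy": 0, "wz": 0, "grip": 1},
    {"dx": 0, "dy": 0.084, "dz": -0.0306, "wx": 0, "wy": 0, "wz": 0, "grip": 1},
    {"dx": 0, "dy": 0.094, "dz": -0.0343, "wx": 0, "wy": 0, "wz": 0, "grip": 1},
    {"dx": 0, "dy": 0.104, "dz": -0.0379, "wx": 0, "wy": 0, "wz": 0, "grip": 1},
    {"dx": 0, "dy": 0.114, "dz": -0.0416, "wx": 0, "wy": 0, "wz": 0, "grip": 1},
    {"dx": 0, "dy": 0.122, "dz": -0.0445, "wx": 0, "wy": 0, "wz": 0, "grip": 1},
    {"dx": 0, "dy": 0.122, "dz": -0.0445, "wx": 0, "wy": 0, "wz": 0, "grip": 1},
  ],
)

```text
t: 7.42
position: [0.4826, -0.3176, 0.2038]
tool_rot: [160.0, -0.0, -90.8]
wrist_force: [0.1, 0.1, -1.2]
opening: 0.0195
```

```bash
cat > look.py <<'E'
import sys
from h import *
t=sys.argv[1]
p=shot('scene','s'+t);q=shot('top','t'+t)
a=p['pixels'];b=q['pixels']
f=lambda im,r,c,w,h,s:cv2.resize(im[r:r+h,c:c+w],None,fx=s,fy=s,interpolation=cv2.INTER_CUBIC)
cv2.imwrite(f'pics/b{t}.png',cv2.cvtColor(np.vstack([f(a,80,120,400,250,1.2),f(b,80,150,400,250,1.2)]),cv2.COLOR_RGB2BGR))
c,r,s=cur();print(c,s['tool_rot'],s['wrist_force'],s['torque'],s['opening'],s['joint_positions'].round(1),s['t'])
for n,P in(('scene',p),('top',q)):
  for th in('slice','slice_blade'):
    print(n,th,[(np.round(x['pixel'],1).tolist(),round(x['conf'],2)) for x in arm.spot_point(P,th)])
E
python3 look.py 3
```

```text
[ 0.48288502 -0.31717732  0.20302613] [ 1.59966013e+02  3.86399922e-02 -9.07175585e+01] [-2.15310056  0.25193333  0.03237739] [-0.04825487 -0.12759751  0.0426659 ] 0.019635298721865903 [ 33.8  24.5 -11.4  80.   12.   94.6 -69.1] 7.525
scene slice [([178.5, 179.6], 0.78)]
scene slice_blade [([250.2, 222.1], 0.67), ([216.5, 293.5], 0.53)]
top slice [([238.3, 450.1], 0.68)]
top slice_blade [([189.6, 437.6], 0.73)]
```

View pics/b3.png

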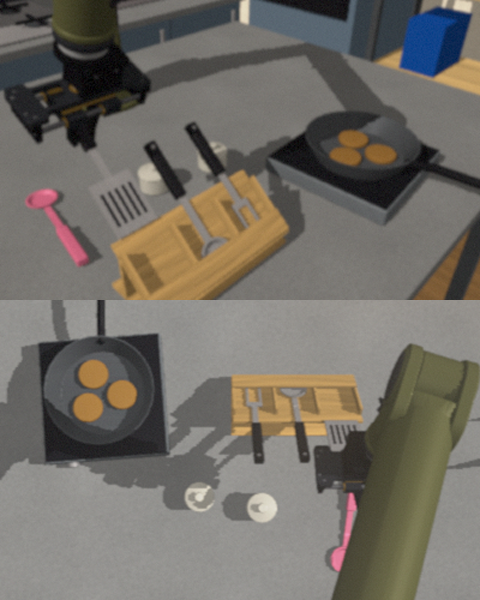

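The slice is out: its blade is clear of the board's top edge, near (225,222) in the scene view, and the fork and spoon are still in place. Next I'll lift it and level it.

```bash
cat >> h.py <<'E'
GP=np.array([.5824,-.3186,.1196]); GR=R.from_euler('xyz',[160,0,-90.7],degrees=True)
def tcp_for(sp,sr):  # slice origin pose -> tcp
    o=SR.inv().apply(GP-SL); return sp+sr.apply(o), sr*SR.inv()*GR
def slice_now():
    c,r,s=cur(); sr=r*GR.inv()*SR; return c-sr.apply(SR.inv().apply(GP-SL)),sr
E
python3 - <<'E'
from h import *
sp,sr=slice_now(); print(sp,sr.as_euler('xyz',degrees=True))
lv=R.from_euler('xyz',[0,0,0],degrees=True)
t=tcp_for(np.array([.48,-.318,.33]),lv); print(t[0],t[1].as_euler('xyz',degrees=True)); rel(*t)
c,r,s=cur(); rel(c+[0,0,.12],r)
E
```

```text
[ 0.47317878 -0.31716978  0.23411495] [ 0.04803847 40.06453391 -0.68554145]
[ 0.50742171 -0.31798149  0.31241138] [-160.    0.  -90.]
d [ 0.0004  0.0144 -0.1112] w [ 4.006e+01  4.000e-02 -7.300e-01] t 7.72 q [ 33.8  24.5 -11.4  80.   12.1  94.7 -69.1]
d [-1.000e-04  4.120e-02 -1.127e-01] w [0. 0. 0.] t 7.72 q [ 33.8  24.5 -11.4  80.   12.1  94.7 -69.1]
```

Request:
jog_arm(
  rows=[
    {"dx": 0, "dy": 0.005, "dz": -0.012, "wx": 0, "wy": 0, "wz": 0, "grip": 1},
    {"dx": 0, "dy": 0.012, "dz": -0.03, "wx": 0, "wy": 0, "wz": 0, "grip": 1},
    {"dx": 0, "dy": 0.019, "dz": -0.05, "wx": 1, "wy": 0, "wz": 0, "grip": 1},
    {"dx": 0, "dy": 0.025, "dz": -0.07, "wx": 4, "wy": 0, "wz": 0, "grip": 1},
    {"dx": 0, "dy": 0.025, "dz": -0.085, "wx": 8, "wy": 0, "wz": 0, "grip": 1},
    {"dx": 0, "dy": 0.023, "dz": -0.1, "wx": 12, "wy": 0, "wz": 0, "grip": 1},
    {"dx": 0, "dy": 0.021, "dz": -0.107, "wx": 17, "wy": 0, "wz": -0.3, "grip": 1},
    {"dx": 0, "dy": 0.019, "dz": -0.111, "wx": 22, "wy": 0, "wz": -0.4, "grip": 1},
    {"dx": 0, "dy": 0.017, "dz": -0.111, "wx": 27, "wy": 0, "wz": -0.5, "grip": 1},
    {"dx": 0, "dy": 0.016, "dz": -0.111, "wx": 32, "wy": 0, "wz": -0.6, "grip": 1},
    {"dx": 0, "dy": 0.015, "dz": -0.111, "wx": 36, "wy": 0, "wz": -0.7, "grip": 1},
    {"dx": 0, "dy": 0.0144, "dz": -0.111, "wx": 39, "wy": 0, "wz": -0.7, "grip": 1},
    {"dx": 0, "dy": 0.0144, "dz": -0.111, "wx": 40, "wy": 0, "wz": -0.7, "grip": 1},
    {"dx": 0, "dy": 0.0144, "dz": -0.111, "wx": 40, "wy": 0, "wz": -0.7, "grip": 1},
  ],
)

```text
t: 9.48
position: [0.5074, -0.3176, 0.3135]
tool_rot: [-160.0, -0.0, -90.0]
wrist_force: [0.0, -0.2, -1.3]
opening: 0.0197
```

```bash
python3 look.py 4; python3 - <<'E'
from h import *
sp,sr=slice_now(); print(sp,sr.as_euler('xyz',degrees=True))
pan=np.array([.698,.196])
for psi,z in((0,.28),(20,.28),(20,.175),(30,.28)):
    lv=R.from_euler('xyz',[0,0,psi],degrees=True)
    t=tcp_for(np.r_[pan,z]-lv.apply([.15,0,0]),lv); print(psi,z,t[0]); rel(*t)
E
```

```text
[ 0.5079414  -0.31730722  0.31298177] [-1.60005741e+02  7.37642416e-03 -8.99771214e+01] [ 0.1958224  -1.3314371  -1.41891448] [ 0.02031285  0.62970077 -0.00967854] 0.019646941570402393 [ 46.5  -1.4  -9.6  97.8 -13.1  67.8 -49.9] 9.575
scene slice [([299.3, 290.7], 0.69), ([133.0, 174.3], 0.66), ([204.3, 293.7], 0.53)]
scene slice_blade [([162.8, 224.9], 0.78)]
top slice []
top slice_blade [([161.0, 463.2], 0.67)]
[ 0.48046702 -0.31741038  0.32992261] [0.04423366 0.02767449 0.01172655]
0 0.28 [0.57542171 0.19601851 0.26241138]
d [-0.5133 -0.0464  0.0704] w [ 0.03  0.05 -0.  ] t 9.78 q [ 46.5  -1.4  -9.6  97.9 -13.1  67.8 -49.8]
20 0.28 [0.58280775 0.15409315 0.26241138]
d [-0.4714 -0.0533  0.0729] w [  0.02  -6.79 -18.8 ] t 9.78 q [ 46.5  -1.4  -9.6  97.9 -13.1  67.8 -49.8]
20 0.175 [0.58280775 0.15409315 0.15741138]
d [-0.4713 -0.0175  0.1716] w [  0.02  -6.79 -18.8 ] t 9.78 q [ 46.5  -1.4  -9.6  97.9 -13.1  67.8 -49.8]
30 0.28 [0.59183483 0.13472689 0.26241138]
d [-0.452  -0.0618  0.0759] w [ 2.000e-02 -1.021e+01 -2.820e+01] t 9.78 q [ 46.5  -1.4  -9.6  97.9 -13.1  67.8 -49.8]
```

View pics/b4.png

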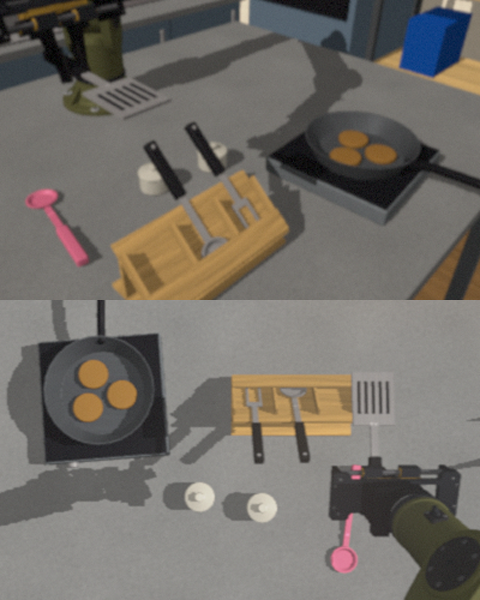

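```bash
cat > chk.py <<'E'
import sys
from h import *
t=sys.argv[1];sp,sr=slice_now();p,q=load('s'+t),load('t'+t)
X=sr.apply([[.15,0,0],[.105,.035,.002],[.105,-.035,.002],[.195,-.035,.002],[.195,.035,.002]])+sp
for n,P in(('s',p),('t',q)):
    im=cv2.cvtColor(P['pixels'],cv2.COLOR_RGB2BGR);u=proj(P,X);print(n,u[0].round(1))
    r0,c0=np.clip((u[0]-[50,60]).astype(int),0,[290,510]);im=cv2.resize(im[r0:r0+110,c0:c0+130],None,fx=3,fy=3,interpolation=cv2.INTER_CUBIC)
    for k in u[1:]: cv2.circle(im,(int((k[1]-c0+.5)*3),int((k[0]-r0+.5)*3)),2,(0,0,255),-1)
    globals()[n]=im
cv2.imwrite(f'pics/k{t}.png',np.hstack([s[:,:390],globals()['t'][:,:390]]))
E
python3 chk.py 4
```

```text
s [160.3 225. ]
t [163.3 460.2]
```

Request:
jog_arm(
  rows=[
    {"dx": -0.015, "dy": -0.002, "dz": 0.003, "wx": 0, "wy": -0.2, "wz": -0.6, "grip": 1},
    {"dx": -0.045, "dy": -0.005, "dz": 0.007, "wx": 0, "wy": -0.7, "wz": -2, "grip": 1},
    {"dx": -0.085, "dy": -0.01, "dz": 0.013, "wx": 0, "wy": -1.2, "wz": -3.4, "grip": 1},
    {"dx": -0.125, "dy": -0.014, "dz": 0.019, "wx": 0, "wy": -1.8, "wz": -5, "grip": 1},
    {"dx": -0.165, "dy": -0.019, "dz": 0.026, "wx": 0, "wy": -2.4, "wz": -6.6, "grip": 1},
    {"dx": -0.205, "dy": -0.023, "dz": 0.032, "wx": 0, "wy": -3, "wz": -8.2, "grip": 1},
    {"dx": -0.245, "dy": -0.028, "dz": 0.038, "wx": 0, "wy": -3.5, "wz": -9.8, "grip": 1},
    {"dx": -0.285, "dy": -0.032, "dz": 0.044, "wx": 0, "wy": -4.1, "wz": -11.4, "grip": 1},
    {"dx": -0.325, "dy": -0.037, "dz": 0.05, "wx": 0, "wy": -4.7, "wz": -13, "grip": 1},
    {"dx": -0.365, "dy": -0.041, "dz": 0.056, "wx": 0, "wy": -5.3, "wz": -14.6, "grip": 1},
    {"dx": -0.405, "dy": -0.046, "dz": 0.063, "wx": 0, "wy": -5.8, "wz": -16.2, "grip": 1},
    {"dx": -0.44, "dy": -0.05, "dz": 0.068, "wx": 0, "wy": -6.3, "wz": -17.6, "grip": 1},
    {"dx": -0.46, "dy": -0.052, "dz": 0.071, "wx": 0, "wy": -6.6, "wz": -18.4, "grip": 1},
    {"dx": -0.471, "dy": -0.053, "dz": 0.073, "wx": 0, "wy": -6.8, "wz": -18.8, "grip": 1},
    {"dx": -0.471, "dy": -0.053, "dz": 0.073, "wx": 0, "wy": -6.8, "wz": -18.8, "grip": 1},
    {"dx": -0.471, "dy": -0.053, "dz": 0.073, "wx": 0, "wy": -6.8, "wz": -18.8, "grip": 1},
  ],
)

```text
t: 11.78
position: [0.5827, 0.1519, 0.2621]
tool_rot: [-160.0, -0.0, -70.2]
wrist_force: [-0.0, -0.8, -1.7]
opening: 0.0194
```

```bash
python3 look.py 5;python3 chk.py 5; python3 - <<'E'
from h import *
sp,sr=slice_now(); print(sp,sr.as_euler('xyz',degrees=True), sp+sr.apply([.15,0,0]))
E
```

```text
[0.58275114 0.15197232 0.26220687] [-1.60006358e+02 -2.28091856e-02 -7.01639106e+01] [ 0.03879561  0.47136907 -1.53984809] [-0.21414695  0.59256291  0.02830444] 0.01973484766019937 [ 25.4  -2.4 -40.3 104.   -3.7  57.9 -83.9] 11.875
scene slice [([109.9, 367.4], 0.7), ([121.2, 432.5], 0.43)]
scene slice_blade [([121.9, 430.3], 0.58)]
top slice []
top slice_blade [([136.9, 214.5], 0.6)]
s [120.5 432.9]
t [138.7 213.5]
[0.55683494 0.14348654 0.27982836] [-1.46228546e-02  3.34828814e-04  1.99096838e+01] [0.69786953 0.19456731 0.27982749]
```

View pics/b5.png

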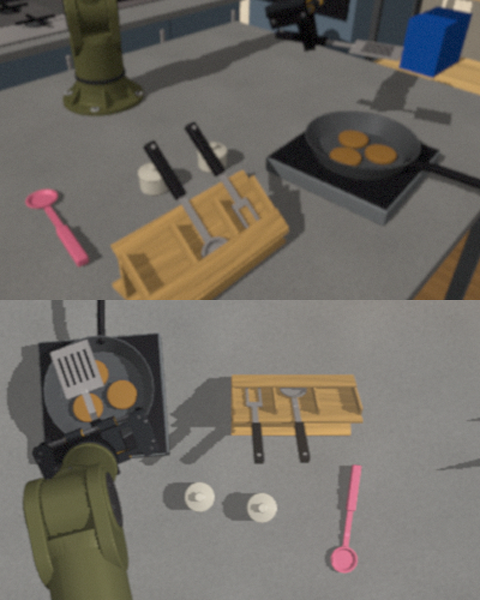

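The slice is over the pan with its blade level and seen from above at (370,77) in the lower half. The blade's position agrees with the model to 2 or 3 px. I'll lower it.

```bash
sed -i "s/globals()\[n\]=im/ims.append(im)/; s/^t=sys/ims=[];t=sys/; s/np.hstack.*/np.hstack(ims))/" chk.py
sed -i 's/^cv2.imwrite.*/cv2.imwrite(f"pics\/k{t}.png",np.hstack(ims))/' chk.py
python3 chk.py 5; python3 - <<'E'
from h import *
lv=R.from_euler('xyz',[0,0,20],degrees=True)
rel(*tcp_for(np.r_[.698,.196,.175]-lv.apply([.15,0,0]),lv))
E
```

```text
s [120.5 432.9]
t [138.7 213.5]
d [-0.0011  0.0353  0.0987] w [ 0.   -0.04 -0.08] t 12.07 q [ 25.4  -2.4 -40.3 104.   -3.7  57.9 -83.9]
```

View pics/k5.png

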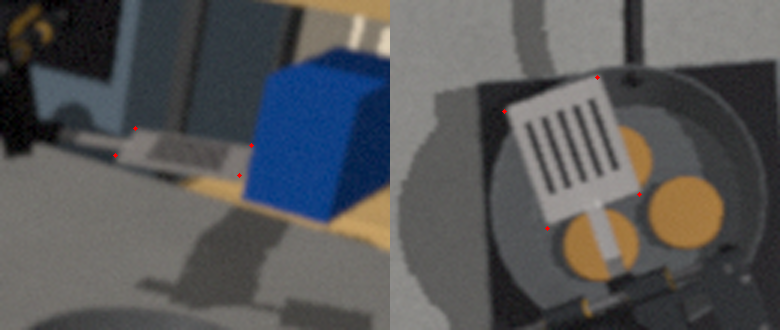

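Request:
jog_arm(
  rows=[
    {"dx": 0, "dy": 0.002, "dz": 0.006, "wx": 0, "wy": 0, "wz": 0, "grip": 1},
    {"dx": 0, "dy": 0.006, "dz": 0.018, "wx": 0, "wy": 0, "wz": 0, "grip": 1},
    {"dx": 0, "dy": 0.012, "dz": 0.034, "wx": 0, "wy": 0, "wz": 0, "grip": 1},
    {"dx": 0, "dy": 0.018, "dz": 0.05, "wx": 0, "wy": 0, "wz": 0, "grip": 1},
    {"dx": -0.001, "dy": 0.024, "dz": 0.066, "wx": 0, "wy": 0, "wz": 0, "grip": 1},
    {"dx": -0.001, "dy": 0.029, "dz": 0.081, "wx": 0, "wy": 0, "wz": 0, "grip": 1},
    {"dx": -0.001, "dy": 0.033, "dz": 0.092, "wx": 0, "wy": 0, "wz": 0, "grip": 1},
    {"dx": -0.001, "dy": 0.035, "dz": 0.098, "wx": 0, "wy": 0, "wz": 0, "grip": 1},
    {"dx": -0.001, "dy": 0.0353, "dz": 0.0987, "wx": 0, "wy": 0, "wz": 0, "grip": 1},
    {"dx": -0.001, "dy": 0.0353, "dz": 0.0987, "wx": 0, "wy": 0, "wz": 0, "grip": 1},
    {"dx": -0.001, "dy": 0.0353, "dz": 0.0987, "wx": 0, "wy": 0, "wz": 0, "grip": 1},
    {"dx": -0.001, "dy": 0.0353, "dz": 0.0987, "wx": 0, "wy": 0, "wz": 0, "grip": 1},
  ],
)

```text
t: 13.58
position: [0.583, 0.1545, 0.1578]
tool_rot: [-160.0, -0.0, -70.0]
wrist_force: [-0.9, 0.7, -1.2]
opening: 0.0198
```

```bash
python3 look.py 6;python3 chk.py 6; python3 - <<'E'
from h import *
sp,sr=slice_now(); print(sp,sr.as_euler('xyz',degrees=True), sp+sr.apply([.15,0,0]))
p,q=load('s6'),load('t6')
a=arm.spot_point(p,'slice_blade');b=arm.spot_point(q,'slice_blade')
if a and b: print(tri(p,a[0]['pixel'],q,b[0]['pixel']))
print(cur()[2]['qd'].round(2))
E
```

```text
[0.5828702  0.15452803 0.15762448] [-1.59978588e+02 -2.00803679e-02 -7.00398758e+01] [-0.27934869  0.029434   -0.94806221] [-0.21672097  0.58296539  0.01473372] 0.019874613426336996 [ 24.1   3.2 -41.5 112.    1.6  45.6 -87.9] 13.675
scene slice [([150.8, 368.1], 0.8)]
scene slice_blade [([162.5, 423.7], 0.88)]
top slice []
top slice_blade [([144.5, 225.5], 0.71), ([197.4, 400.2], 0.16)]
s [161.8 425.8]
t [148.4 224.1]
[0.55694442 0.14515744 0.17498273] [-1.02343113e-02  4.26184843e-03  1.99650753e+01] [0.69792956 0.19637453 0.17497158]
(array([0.70208816, 0.18901828, 0.17821031]), np.float64(0.010818093310271476))
[ 0.12  0.03 -0.04  0.12 -0.04 -0.07 -0.1 ]
```

View pics/b6.png

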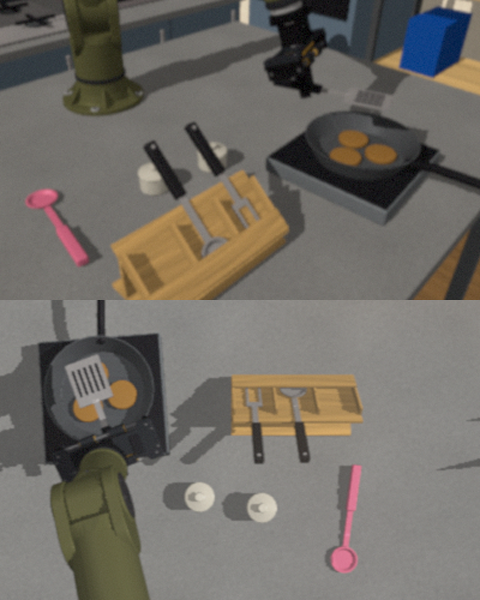

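View pics/k6.png

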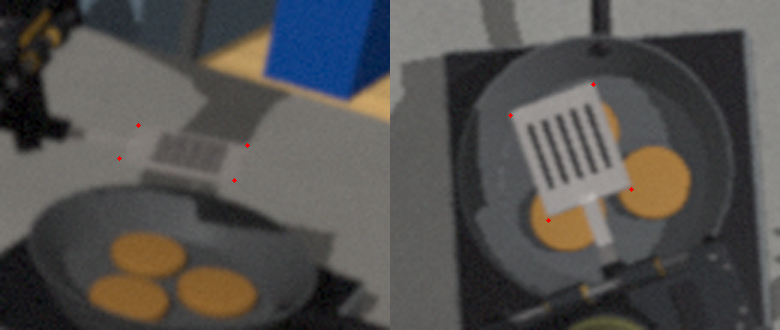

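The checks agree: the blade is level over the pan, and its corners match the prediction to about 1 px in the top view. Nothing else has moved. I'm handing it in.

```bash
python3 - <<'E'
from h import *
print(arm.job_done()); s=arm.sense(); print(s['t'],s['opening'],s['position'],s['wrist_force'])
E
```

```text
the job is handed in; nothing more can be done
None
the job is handed in; nothing more can be done
```

The slice is out of the holder and held level, same face up, over the middle of the frying pan. I handed the job in with it still in the gripper, at about 14 s of the 40 s allowed.

**What I did:** I pinched the handle across its width and drew the slice 130 mm along its own slope to clear the holder. Then I lifted it, levelled it, carried it over and lowered it.

**Last checks:**
- **Position:** from the arm's pose, the blade's middle is at (0.698, 0.196, 0.175). The pan's middle measured (0.698, 0.196), so the blade sits about 90 mm above the rim.
- **Tilt:** within 0.1° by the arm's pose. This assumes the slice did not slip in the fingers; the blade's corners in the top view fit that to about 1 px.
- **Grip:** the fingers are 19.8 mm apart on the 20 mm handle. The wrist force is about 1 N, roughly the slice's weight, and the arm was still.
- **Other things:** by eye in the last pictures, the fork, spoon, pan, both salt pots and the pink spoon had not moved.

**What disagreed:**
- **Network reading of the blade:** (0.702, 0.189, 0.178) from the two views, up to 8 mm from mine. Its two sight lines missed each other by 11 mm, so I trusted the arm's pose and the corner match.
- **Scene view:** the blade showed too faintly in the last scene picture to check its corners there. The check from higher up, before lowering, matched in both views to 1–2 px.

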